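# Pin the retaining bar of a laundry supply rack

## Task

Swing the supply rack's retaining bar shut so that its eye lies between the clevis plates, then take the ball-lock pin from its stand with its side button squeezed in, slide it gently down through clevis and bar until its flange is fully home, and let go so that the button springs out and the balls lock. Feel for the hole without forcing the pin, and leave the two jars, the carton and the brush where they are.

Things in the scene. Friction and masses are not known exactly. Their poses are not given: they have to be found in the camera images.
- rack: Fixed steel supply tray, 200 x 300 mm (its x, y), floor 8 mm thick, 48 mm high walls on its -x side and two y ends; open on its +x side, which the retaining bar closes. Origin: centre of its underside, on the table; z up. In this frame, mm: the bar's hinge post (24 mm dia, 58 mm high) is at (80, -100), the clevis at (80, 100).
- socket (a point): Nominal centre of the clevis's upper hole, on the upper plate's top face, fixed to the rack frame at (80, 100, 60) mm. The clevis is bolted down through wide adjusting slots: the true holes (both together) lie up to 4.5 mm off this point in the rack's x and up to 11 mm in its y, differently each time; this reading does not show it. They do not shift in normal use.
- bar (a joint): Angle of the retaining bar about its vertical hinge, rad. 0 = shut: bar along the rack's +y, its eye centred on the nominal clevis hole. Grows as it swings open towards the rack's +x (clockwise from above). Range -0.04 to 0.95, no click or stop at 0, friction 0.12 N m, stays where left.
- bar_peg (a point): Grip peg on the bar: upright round black peg, 14 mm dia, standing from height 49 to 102 mm, 110 mm from the hinge axis. This point is on its axis at height 80 mm and moves with the bar. It may turn between gripper fingers.
- bar_hinge (a point): Point on the bar's vertical hinge axis at height 80 mm.
- stand: Fixed grey block 56 x 56 mm, 52 mm high, with a 23 mm hole in which the pin hangs by its flange. Origin: centre of its underside. It stands to the robot's left or right of the rack.
- pin: Ball-lock pin, about 0.15 kg, starts upright in the stand. Origin: centre of its flange's underside; z up along the pin. Flange 34 mm dia, 5 mm thick. Above it a black handle 24 x 24 mm (x, y), from 5 to 46 mm above the origin. Steel side button, 16 mm wide, 18 mm high, on the handle's +x face, standing 5.5 mm proud of it (17.5 mm from the axis) when out, 1.5 mm when in.
- pin_grip (a point): Point on the pin's axis at the height of the button's centre, 27 mm above the flange's underside. Fingers that close here along the pin's x axis press the button: 5 N starts it, 9 N brings it fully in; a grip of 25 to 50 N holds the pin and keeps it in. The pin's axis then lies about 0.75 mm off the TCP, away from the button.
- pin_tip (a point): Centre of the flat nose of the pin's steel shank, 46 mm below the flange. Shank 12 mm dia, 1.5 mm nose chamfer. Two 5 mm locking balls on its +y and -y sides, 35 mm below the flange: button out, they reach 9.5 mm from the axis and cannot pass a clevis hole; button in, they are inside the shank. Flange home, they are 2.5 mm clear below the lower plate.
- pin_button (a joint): Travel of the pin's side button, m: 0 = out (balls locked out), 0.004 = fully in (balls retracted). Spring return.
- jar_a: Pale jar with a grey cap, 52 mm dia, 70 mm high, loose in the tray. Origin: centre of its underside.
- jar_b: Pale jar with a white cap, 52 mm dia, 62 mm high, loose in the tray. Origin: centre of its underside.
- carton: Loose cardboard carton 56 x 56 x 75 mm on the table, on the other side of the rack from the stand. Origin: centre of its underside.
- brush: Loose brush with wooden handle, 160 mm long, lying on the table beyond the rack's hinge side. Origin: underside.
- clevis_low (a point): Nominal centre of the clevis's lower hole, on the lower plate's underside, 30 mm below socket. Clevis: two level aluminium plates 44 x 62 x 8 mm, at heights 30-38 and 52-60 mm, reaching 22 mm from the hole towards the hinge and 40 mm away from it, where an upright web joins them. Each has a vertical 13.5 mm round hole, one above the other, almost without chamfer; 22 mm is free below.
- bar_eye (a point): Centre of the eye at the bar's free end, 200 mm from the hinge, at height 45 mm: a rectangular opening 20 mm across the bar by 38 mm along it in a plate 40 x 58 x 8 mm (heights 41-49 mm), which passes freely between the clevis plates. The bar itself is aluminium, 24 mm wide, 8 mm thick.
Not all that is in view belongs to the job. What is shaped like the stand but pink is not meant. Leave any blue look-alike of the pin alone.

How it is judged:
On the way, in this order (a step that is already met when the one before it is completed fails the run):
1. the bar is swung shut (value of joint bar between -0.05 and 0.05 rad), for 0.2 s.
2. the pin is lifted out of its stand with its button squeezed in (value of joint pin_button above 0.003 m and z of pin_tip in the frame of stand above 0.055 m), for 0.1 s.
3. the pin has been slid down through the clevis and the bar's eye (z of pin in the frame of socket below 0.006 m and horizontal distance between pin and socket below 0.015 m), for 0.1 s.
At the end, for the whole second after the job is handed in: The bar is within 0.05 rad of shut; the pin is through clevis and eye, at rest and released, flange within 3 mm of the upper plate, axis within 15 mm and nose within 17 mm of the nominal hole seen from above, button out (under 1 mm pressed), so its balls lock below the lower plate (all of step 1 and z of pin in the frame of socket between -0.003 and 0.003 m and horizontal distance between pin and socket below 0.015 m and horizontal distance between pin_tip and socket below 0.017 m and value of joint pin_button below 0.001 m and linear speed of pin below 0.02 m/s); the robot touches nothing.
It fails at once if the pin is pressed against the rack, its clevis or its bar with more than 35 N (contact force between pin and rack above 35 N).
It fails at once if a bystander is moved more than 20 mm (distance of any of jar_a, jar_b, carton, brush from where it was at the start of the episode above 0.02 m).
It also fails if it takes over 72 s, if anything falls off the work surface, if the arm or the gripper's body presses on something with over 40 N, if the wrist force passes 120 N, or if a joint passes its speed limit or range.

## Robot

A 7-joint arm with a two-finger parallel gripper is mounted at the origin on the work surface. World frame = base frame: x ahead of the robot, y to its left, z up, the work surface at z = 0. Lengths are in m, angles in rad, forces in N, time in s.
With the tool pointing down it reaches from about 0.4 to 0.85 m from the base axis. Payload 4.5 kg.
Tool frame: the origin (TCP) lies between the finger pads, 19 mm behind the fingertips; this is the grasp point; z points along the fingers, y is the line along which they close (so a half turn about z gives the same grasp; the last joint's range is limited). The gripper opens to 88 mm and grips with 3 to 60 N. Pads are 18 mm wide; open, the fingers measure 123 mm over their backs; the gripper's body (75 mm by 187 mm) begins 45 mm behind the grasp point.
Start: joints at [-1.162, 0.689, -0.195, 1.565, 0.157, 0.902, -0.215], TCP at [0.229, 0.582, 0.257] pointing down, gripper open.
Joint ranges: [-3.01, 3.01], [-0.46, 2.08], [-1.47, 1.51], [0.13, 2.56], [-1, 4.14], [0.04, 2.09], [-2.66, 2.66]. Speed limits (rad/s): [2.57, 2.57, 3.14, 3.14, 3.14, 3.14, 3.14].

## Interface

Orientations are given as a unit quaternion [x, y, z, w].
In Python, from station import manip gives the robot as it stands. The module is installed in compiled form; this text tells all that it offers.
- The arm moves only by the tool move_arm, never from a script. Its argument "deltas" is a list of rows, each an object of numbers: "tx", "ty", "tz": the shift along the world's x, y, z in cm; "roll": the turn about the world's z in rad; "claw": the opening, from -1 (shut) to 1 (fully open). In form: [{"tx": .., "ty": .., "tz": .., "roll": .., "claw": ..}, ...]. A call has 1 to 20 rows; each row is the pose to reach, as a shift and turn from the pose commanded when the call began; what a row does not reach only later rows make up. A row lasts 1/8 s, in which the tool goes at most 62.5 mm and 10.7 degrees, less where a joint would pass 70% of its speed; a pose out of reach is approached as far as the arm can. A call with a gripper value outside its range is refused whole. The fingers move at their own pace and stop on an object; "squeeze" is the grip in N (left out, the last holds). Time passes only in rows, so rows that repeat a pose let the fingers close. It gives the time, the measured TCP pose, the force, the opening and the grip force at its end, in the units of the state.
- manip.state(): the state, without advancing time (a new reading comes with each control period).
- manip.capture(name): name is "scene" or "side" or "wrist"; returns a dict with "color" (400x640x3 uint8, blue, green, red), "range_z" (400x640 float32, m along the optical axis (not along the pixel's ray), 0 where there is no reading), "fx", "fy", "cx", "cy" (pixels), "R" (3x3) and "t" (3): a world point X has camera coordinates R X + t. Camera axes: x right, y down, z forward; pixel columns grow to the right and rows downward; lengths in m; the calibration is good to about 2 mm. A picture is of the moment at which its call begins.
- manip.close_job(): hands the job in; it is judged then, once.
The state is a dict: "time": time; "joints": joint angles; "qvel": joint speeds; "joint_efforts": joint torques, N m; "eef_pos": TCP position; "eef_rot": TCP orientation; "ft_force": force on the tool from outside, world axes, zero at the start; "torque": the same for the moment, N m; "opening": finger opening in m; "gripper_force": force on a finger pad.
Only numpy, scipy, OpenCV 4.12 (cv2) and the standard library are available. Lean on these libraries where they do the work, as an engineer would, in place of code of your own. Each camera call takes 0.05 s, during which the arm holds its last target. There are 200 camera calls.

## Working session

There is one attempt and no reset: what is moved stays moved. The work goes in short steps, Python scripts to look and compute and a tool call to move; the robot and the scene stay as the last step left them, time stands still between calls to the robot, and variables do not carry over. Pictures are saved under pics/ and viewed, at most 10 in all, crops included, and the job is handed in when it is done.

Besides the shell and the picture viewer there is one more tool, called after "Emit:" as name([rows], argument=value, ...), one row to a line, values as JSON. move_arm: Moves the arm, as the interface text tells. Its arguments: {"type":"object","properties":{"deltas":{"type":"array"},"squeeze":{"type":"number"}},"required":["deltas"]}

```bash
mkdir -p pics; cat > h.py <<'E'
import numpy as np, cv2
from station import manip
def ray(c,u,v):
    d=c['R'].T@np.array([(u-c['cx'])/c['fx'],(v-c['cy'])/c['fy'],1.]); o=-c['R'].T@c['t']; return o,d
def onplane(c,u,v,z):
    o,d=ray(c,u,v); return o+d*(z-o[2])/d[2]
def cloud(c):
    v,u=np.mgrid[:400,:640]; z=c['range_z']
    P=np.stack([(u-c['cx'])/c['fx']*z,(v-c['cy'])/c['fy']*z,z],-1)
    return (P-c['t'])@c['R']
E
python3 - <<'E'
from h import *
import pickle
C={n:manip.capture(n) for n in('scene','side','wrist')}
pickle.dump(C,open('c0.pkl','wb'))
for n in C: cv2.imwrite(f'pics/{n}0.png',C[n]['color']); print(n,-C[n]['R'].T@C[n]['t'],C[n]['fx'])
print(manip.state())
E
```

```text
scene [ 1.21675552 -0.44667516  1.05292744] 515.5853401349972
side [0.34917551 0.57201838 0.70555968] 367.6625532644359
wrist [0.16820483 0.60489885 0.38461594] 313.35658726702525
{'time': 0.15, 'joints': array([-1.16218223,  0.68979304, -0.19454264,  1.56604562,  0.15731007,
        0.90252633, -0.21509336]), 'qvel': array([-0.00051137, -0.00111024,  0.00121493, -0.00181649, -0.00184853,
       -0.00105079, -0.00065868]), 'joint_efforts': array([-1.25376202e-03, -5.27862668e+01, -1.26856808e+00, -1.53587151e+01,
       -5.25682722e-02,  3.93551440e-03,  1.04817650e-04]), 'eef_pos': array([0.22867917, 0.58119389, 0.25680944]), 'eef_rot': array([ 1.86271310e-01,  9.82498103e-01, -6.85952647e-04, -7.85712072e-05]), 'ft_force': array([ 0.41914901, -0.78302331,  0.27545249]), 'torque': array([ 0.03681606, -0.04283324,  0.00367884]), 'gripper_force': 0.0, 'opening': 0.08800789325179734}
```

View pics/scene0.png

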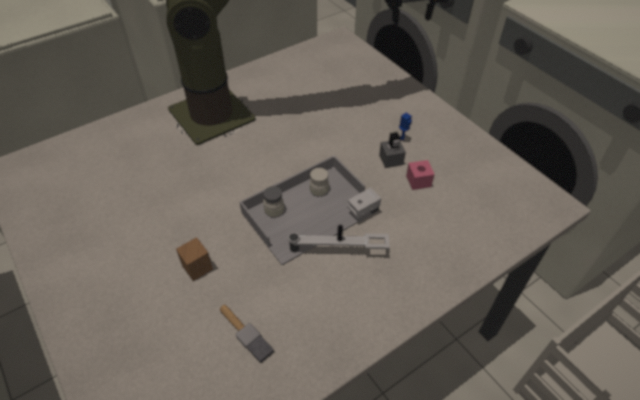

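View pics/side0.png

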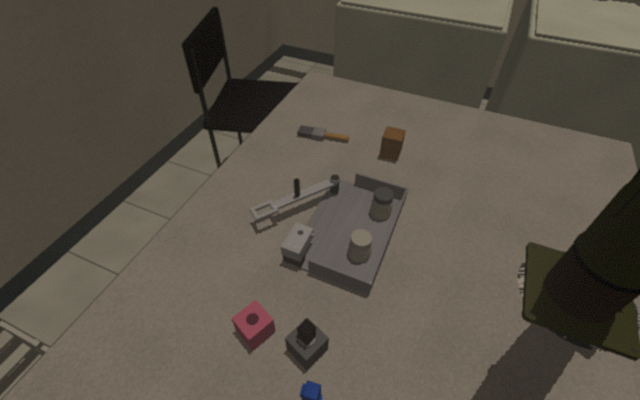

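Scene: rack with hinge post (294,242), peg (340,232), eye (377,243), clevis (365,205). The stand candidates are the grey block (392,155), which holds the black-handled pin, and the pink block (420,175), which is a decoy. The blue pin look-alike is at (405,123). Grey stand and black pin fit the description; I'll confirm in an enlarged crop.

```bash
python3 - <<'E'
from h import *
import pickle
C=pickle.load(open('c0.pkl','rb'))
a=C['scene']['color'][105:265,280:440]; b=C['side']['color'][165:365,230:420]
a=cv2.resize(a,(400,400),interpolation=cv2.INTER_CUBIC); b=cv2.resize(b,(400,421),interpolation=cv2.INTER_CUBIC)
m=np.zeros((421,800,3),np.uint8); m[:400,:400]=a; m[:,400:]=b
m=np.clip(m*1.7,0,255).astype(np.uint8)
cv2.imwrite('pics/crop1.png',m)
c=C['side'];P=cloud(c)
for n,(u,v) in dict(post=(334,178),peg=(297,181),clev=(300,233),hand=(307,326),jar=(361,236),carton=(394,133),stand=(325,345)).items(): print(n,P[v,u].round(4))
c=C['scene'];P=cloud(c)
for n,(u,v) in dict(post=(294,237),peg=(340,228),clev=(365,198),hand=(394,137),stand=(390,155)).items(): print(n,P[v,u].round(4))
E
```

```text
post [ 0.5797 -0.0661  0.0598]
peg [0.6407 0.0199 0.101 ]
clev [0.589  0.1149 0.0409]
hand [0.4706 0.33   0.0997]
jar [0.454  0.091  0.0735]
carton [ 0.4882 -0.2905  0.0762]
stand [0.4395 0.3208 0.0287]
post [ 0.5832 -0.0706  0.0632]
peg [0.6468 0.0171 0.1014]
clev [0.5815 0.1463 0.0613]
hand [0.4777 0.3251 0.0992]
stand [0.4906 0.307  0.0513]
```

View pics/crop1.png

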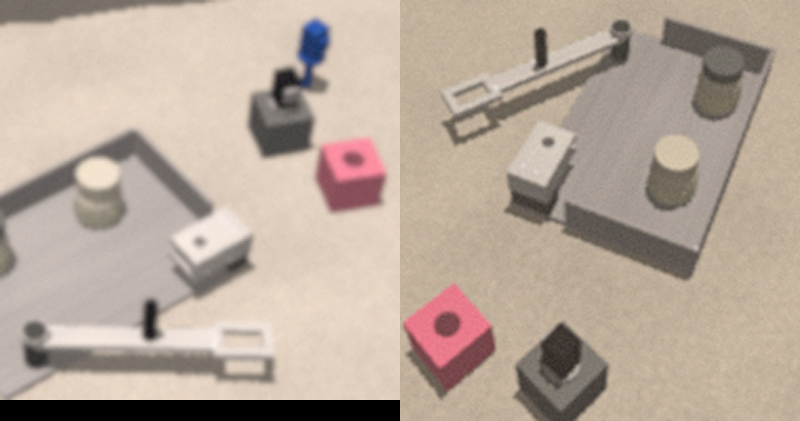

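The crop confirms it: the grey block holds the black-handled pin, with its steel button on the side facing the scene camera. The clevis hole is visible at scene (359.6,201.4) and side (300.3,232.9).

```bash
cat > m.py <<'E'
from h import *
import pickle
C=pickle.load(open('c0.pkl','rb'))
def dark_hole(c,u,v,r=4):
    g=c['color'].min(2).astype(float); u0,v0=round(u),round(v)
    p=g[v0-r:v0+r+1,u0-r:u0+r+1]; w=np.clip(np.percentile(p,60)-p-8,0,None)
    yy,xx=np.mgrid[-r:r+1,-r:r+1]; return u0+(w*xx).sum()/w.sum(), v0+(w*yy).sum()/w.sum()
H=[]
for n,u,v in(('scene',359.6,201.4),('side',300.3,232.9)):
    q=dark_hole(C[n],u,v); print(n,'hole',np.round(q,2),onplane(C[n],*q,.060).round(4))
for n in('scene','side'):
    c=C[n];P=cloud(c).reshape(-1,3);col=c['color'].reshape(-1,3)
    def near(xy,r,z0,z1,extra=None):
        k=(np.hypot(P[:,0]-xy[0],P[:,1]-xy[1])<r)&(P[:,2]>z0)&(P[:,2]<z1)&(c['range_z'].ravel()>0); return k
    for nm,xy,r,z0,z1 in(('post',(.582,-.068),.025,.054,.068),('peg',(.643,.018),.015,.096,.106),('handle',(.474,.325),.03,.094,.106),('clevtop',(.59,.13),.07,.056,.066),('stand',(.474,.325),.05,.048,.053)):
        Q=P[near(xy,r,z0,z1)]
        rc=cv2.minAreaRect(Q[:,:2].astype(np.float32)*1000)
        print(n,nm,len(Q),Q.mean(0).round(4),np.round(rc[0],1),np.round(rc[1],1),round(rc[2],1))
    # walls
    k=(P[:,2]>.043)&(P[:,2]<.052)&(P[:,0]>.3)&(P[:,0]<.6)&(P[:,1]>-.15)&(P[:,1]<.24)
    Q=P[k]; rc=cv2.minAreaRect(Q[:,:2].astype(np.float32)*1000); print(n,'walls',len(Q),rc)
    # button: bright px near handle
    k=(np.hypot(P[:,0]-.476,P[:,1]-.325)<.035)&(P[:,2]>.07)&(P[:,2]<.094)
    b=k&(col.min(1)>60); print('button',b.sum(),P[b].mean(0).round(4))
E
python3 m.py
```

```text
scene hole [359.49 201.3 ] [0.5815 0.1287 0.06  ]
side hole [299.93 232.05] [0.5834 0.1257 0.06  ]
scene post 103 [ 0.5812 -0.0689  0.0602] [582.6 -67.5] [34.7 29.2] 22.0
scene peg 33 [0.6454 0.0195 0.1029] [645.1  19.7] [11.8 14.9] 54.8
scene handle 72 [0.4752 0.3312 0.1002] [475.2 333.1] [26.4 33.9] 77.2
scene clevtop 411 [0.5846 0.1433 0.0623] [583.2 144.4] [48.4 77. ] 0.0
scene stand 56 [0.481  0.3231 0.0508] [475.1 332.9] [56.9 57.8] 68.3
scene walls 653 ((497.4813232421875, 31.891799926757812), (302.7898254394531, 204.83200073242188), 89.9939956665039)
button 20 [0.4851 0.3286 0.0869]
side post 77 [ 0.5802 -0.0686  0.0589] [581.1 -70. ] [25.7 26.9] 24.0
side peg 32 [0.6443 0.0203 0.1013] [645.   18.8] [11.2 14.4] 50.8
side handle 204 [0.4723 0.3322 0.0987] [472.6 331.6] [24.5 24. ] 72.8
side clevtop 581 [0.5834 0.1441 0.0609] [584.2 141.5] [44.5 76.1] 0.1
side stand 300 [0.4695 0.3387 0.0519] [472.8 331.2] [56.5 57.2] 68.1
side walls 956 ((500.527587890625, 28.301856994628906), (304.5901794433594, 199.02328491210938), 89.91044616699219)
button 15 [0.4885 0.3272 0.0883]
```

Emit:
move_arm([
  {"tx":41.6,"ty":-56.2,"tz":-3,"roll":-1.527,"claw":0.2},
  {"tx":41.6,"ty":-56.2,"tz":-3,"roll":-1.527,"claw":0.2},
  {"tx":41.6,"ty":-56.2,"tz":-3,"roll":-1.527,"claw":0.2},
  {"tx":41.6,"ty":-56.2,"tz":-3,"roll":-1.527,"claw":0.2},
  {"tx":41.6,"ty":-56.2,"tz":-3,"roll":-1.527,"claw":0.2},
  {"tx":41.6,"ty":-56.2,"tz":-3,"roll":-1.527,"claw":0.2},
  {"tx":41.6,"ty":-56.2,"tz":-3,"roll":-1.527,"claw":0.2},
  {"tx":41.6,"ty":-56.2,"tz":-3,"roll":-1.527,"claw":0.2},
  {"tx":41.6,"ty":-56.2,"tz":-3,"roll":-1.527,"claw":0.2},
  {"tx":41.6,"ty":-56.2,"tz":-3,"roll":-1.527,"claw":0.2},
  {"tx":41.6,"ty":-56.2,"tz":-3,"roll":-1.527,"claw":0.2},
  {"tx":41.6,"ty":-56.2,"tz":-3,"roll":-1.527,"claw":0.2},
  {"tx":41.6,"ty":-56.2,"tz":-3,"roll":-1.527,"claw":0.2},
  {"tx":41.6,"ty":-56.2,"tz":-3,"roll":-1.527,"claw":0.2},
  {"tx":41.6,"ty":-56.2,"tz":-3,"roll":-1.527,"claw":0.2},
  {"tx":41.6,"ty":-56.2,"tz":-3,"roll":-1.527,"claw":0.2},
], squeeze=20)

```text
time: 2.15
eef_pos: [0.6444, 0.021, 0.2276]
eef_rot: [0.813, 0.582, 0.0, -0.0]
ft_force: [0.6, -1.0, -0.2]
opening: 0.053
gripper_force: 0.0
```

```bash
python3 - <<'E'
from h import *
c=manip.capture('wrist'); cv2.imwrite('pics/w1.png',c['color']); np.savez('w1.npz',**c)
P=cloud(c).reshape(-1,3); k=c['range_z'].ravel()>0
Q=P[k&(np.hypot(P[:,0]-.645,P[:,1]-.019)<.02)&(P[:,2]>.095)&(P[:,2]<.108)]
print('peg',len(Q),Q.mean(0) if len(Q) else 0)
Q=P[k&(np.hypot(P[:,0]-.581,P[:,1]+.069)<.02)&(P[:,2]>.053)&(P[:,2]<.066)]
print('post',len(Q),Q.mean(0) if len(Q) else 0)
import pickle
for n,c in pickle.load(open('c0.pkl','rb')).items():
    P=cloud(c).reshape(-1,3);co=c['color'].reshape(-1,3).astype(int)
    Q=P[(co[:,0]>co[:,2]*2+20)&(co[:,0]>50)]; Q=Q[(Q[:,0]>.2)&(Q[:,0]<.7)&(abs(Q[:,1])<.6)]
    if len(Q):print(n,'blue',len(Q),Q.mean(0),Q.max(0))
E
```

```text
peg 224 [0.64530019 0.01921502 0.10197654]
post 223 [ 0.58408412 -0.06282821  0.05781906]
scene blue 73 [0.43042626 0.41047956 0.08058077] [0.44276855 0.42145197 0.09934547]
side blue 189 [0.42313102 0.41708492 0.09523471] [0.4386984  0.57201838 0.70555968]
wrist blue 88 [0.41985801 0.42025485 0.02261935] [0.4245735  0.42735746 0.05047378]
```

View pics/w1.png

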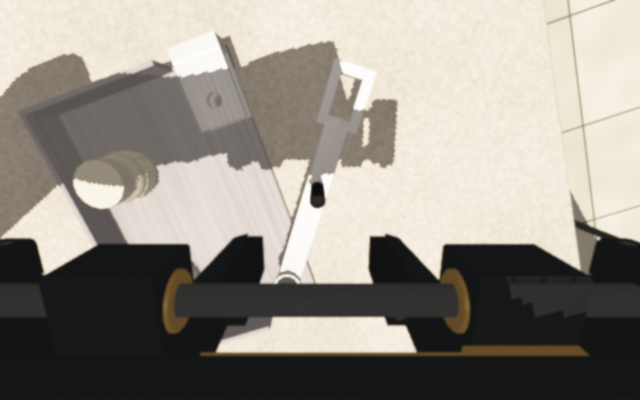

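The wrist view shows the peg at (317,195), centred between the fingers, the clevis hole at (214,100) and the eye at (345,90).

Emit:
move_arm([
  {"tz":-5,"claw":0.2},
  {"tz":-10,"claw":0.2},
  {"tz":-13,"claw":0.2},
  {"tz":-14.2,"claw":0.2},
  {"tz":-14.2,"claw":0.2},
  {"tz":-14.2,"claw":0.2},
  {"tz":-14.2,"claw":-1},
  {"tz":-14.2,"claw":-1},
  {"tz":-14.2,"claw":-1},
  {"tz":-14.2,"claw":-1},
  {"tz":-14.2,"claw":-1},
  {"tz":-14.2,"claw":-1},
], squeeze=20)

```text
invalid input at $.deltas[0]: expected keys tx, ty, tz, roll, claw
```

Emit:
move_arm([
  {"tx":0,"ty":0,"roll":0,"tz":-5,"claw":0.2},
  {"tx":0,"ty":0,"roll":0,"tz":-10,"claw":0.2},
  {"tx":0,"ty":0,"roll":0,"tz":-13,"claw":0.2},
  {"tx":0,"ty":0,"roll":0,"tz":-14.2,"claw":0.2},
  {"tx":0,"ty":0,"roll":0,"tz":-14.2,"claw":0.2},
  {"tx":0,"ty":0,"roll":0,"tz":-14.2,"claw":0.2},
  {"tx":0,"ty":0,"roll":0,"tz":-14.2,"claw":-1},
  {"tx":0,"ty":0,"roll":0,"tz":-14.2,"claw":-1},
  {"tx":0,"ty":0,"roll":0,"tz":-14.2,"claw":-1},
  {"tx":0,"ty":0,"roll":0,"tz":-14.2,"claw":-1},
  {"tx":0,"ty":0,"roll":0,"tz":-14.2,"claw":-1},
  {"tx":0,"ty":0,"roll":0,"tz":-14.2,"claw":-1},
], squeeze=20)

```text
time: 3.7
eef_pos: [0.6449, 0.0197, 0.0855]
eef_rot: [0.814, 0.581, 0.0, 0.0]
ft_force: [0.2, 0.2, 0.8]
opening: 0.0135
gripper_force: 20.0
```

Emit:
move_arm([
  {"tx":-0.7,"ty":0.46,"tz":0,"roll":0,"claw":-1},
  {"tx":-1.42,"ty":0.86,"tz":0,"roll":0,"claw":-1},
  {"tx":-2.22,"ty":1.23,"tz":0,"roll":0,"claw":-1},
  {"tx":-3.04,"ty":1.52,"tz":0,"roll":0,"claw":-1},
  {"tx":-3.84,"ty":1.74,"tz":0,"roll":0,"claw":-1},
  {"tx":-4.65,"ty":1.91,"tz":0,"roll":0,"claw":-1},
  {"tx":-5.48,"ty":2.01,"tz":0,"roll":0,"claw":-1},
  {"tx":-6.31,"ty":2.05,"tz":0,"roll":0,"claw":-1},
  {"tx":-6.31,"ty":2.05,"tz":0,"roll":0,"claw":-1},
  {"tx":-6.31,"ty":2.05,"tz":0,"roll":0,"claw":-1},
  {"tx":-6.31,"ty":2.05,"tz":0,"roll":0,"claw":-1},
])

```text
time: 5.08
eef_pos: [0.5813, 0.0397, 0.0855]
eef_rot: [0.814, 0.581, -0.0, -0.0]
ft_force: [-0.5, 0.2, 5.9]
opening: 0.0133
gripper_force: 20.0
```

Emit:
move_arm([
  {"tx":0,"ty":0,"tz":0,"roll":0,"claw":0.2},
  {"tx":0,"ty":0,"tz":0,"roll":0,"claw":0.2},
  {"tx":0,"ty":0,"tz":0,"roll":0,"claw":0.2},
  {"tx":0,"ty":0,"tz":3,"roll":0,"claw":0.2},
  {"tx":0,"ty":0,"tz":8,"roll":0,"claw":0.2},
  {"tx":0,"ty":0,"tz":13,"roll":0,"claw":0.2},
  {"tx":0,"ty":0,"tz":13,"roll":0,"claw":0.2},
  {"tx":0,"ty":0,"tz":13,"roll":0,"claw":0.2},
])

```text
time: 6.08
eef_pos: [0.581, 0.0402, 0.2149]
eef_rot: [0.814, 0.581, -0.0, -0.0]
ft_force: [-1.3, -0.3, -0.8]
opening: 0.0531
gripper_force: 0.0
```

```bash
python3 - <<'E'
from h import *
import pickle
C={n:manip.capture(n) for n in('scene','side','wrist')}
pickle.dump(C,open('c1.pkl','wb'))
m=np.zeros((420,800,3),np.uint8)
for i,n in enumerate(C):
    c=C[n]; q=c['R']@np.array([.5825,.127,.06])+c['t']; u=int(c['fx']*q[0]/q[2]+c['cx']); v=int(c['fy']*q[1]/q[2]+c['cy']); print(n,u,v)
    r=20 if n!='wrist' else 50
    u=min(max(u,r),640-r); v=min(max(v,r),400-r)
    p=cv2.resize(c['color'][v-r:v+r,u-r:u+r],(260,260),interpolation=cv2.INTER_CUBIC); print(u,v,r)
    m[:260,i*265:i*265+260]=p
cv2.imwrite('pics/crop2.png',m[:260])
E
```

```text
scene 359 201
359 201 20
side 300 232
300 232 20
wrist 284 96
284 96 50
```

View pics/crop2.png

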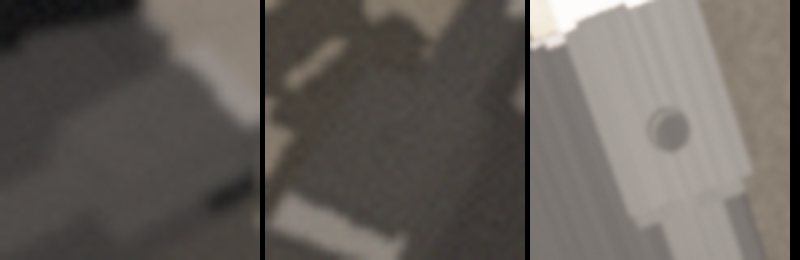

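The wrist view (third panel) shows the hole at about (287,96), with the bar running under the clevis plate.

```bash
python3 - <<'E'
from h import *
import pickle
C=pickle.load(open('c1.pkl','rb')); c=C['wrist']
p=cv2.resize(c['color'][76:116,267:307],None,fx=8,fy=8,interpolation=cv2.INTER_CUBIC)
g=cv2.GaussianBlur(p.min(2),(0,0),4); 
for t in (8,15,25):
    m=(g<np.median(g)-t).astype(np.uint8); n,l,s,cc=cv2.connectedComponentsWithStats(m)
    i=l[160,160] if l[160,160] else 1+np.argmax(s[1:,4])
    cn=max(cv2.findContours((l==i).astype(np.uint8),0,1)[0],key=len); e=cv2.fitEllipse(cn)
    u,v=267+e[0][0]/8-.44,76+e[0][1]/8-.44
    print(t,s[i],round(u,2),round(v,2),np.array(e[1])/8,onplane(c,u,v,.06).round(4))
P=cloud(c).reshape(-1,3)
k=(P[:,2]>.055)&(P[:,2]<.066)&(abs(P[:,0]-.583)<.05)&(P[:,1]>.09)&(P[:,1]<.2)
Q=P[k];print('plate',np.percentile(Q,[1,50,99],0).round(4))
# bar edge samples z~.049, y in .06-.1
for y in(-.02,0.0,.07,.08,.09):
    Q=P[(P[:,2]>.044)&(P[:,2]<.054)&(abs(P[:,1]-y)<.005)&(abs(P[:,0]-.581)<.04)]
    if len(Q):print(y,len(Q),Q[:,0].min().round(4),Q[:,0].max().round(4),Q[:,0].mean().round(4))
st=manip.state(); print(st['eef_pos'],c['R'],-c['R'].T@c['t'])
for xyz in((.581,-.070,.058),(.5818,.040,.102)):
    q=c['R']@np.array(xyz)+c['t'];print(c['fx']*q[:2]/q[2]+[c['cx'],c['cy']])
Q=P[(np.hypot(P[:,0]-.581,P[:,1]-.04)<.02)&(P[:,2]>.098)&(P[:,2]<.107)];print('peg',Q.mean(0))
E
```

```text
8 [   92    89   141   146 16243] 286.9 95.57 [17.37521553 18.37806129] [0.5844 0.1269 0.06  ]
15 [   99    95   129   135 13642] 287.04 95.63 [15.89646435 16.9680748 ] [0.5845 0.1268 0.06  ]
25 [ 124  110   98  113 8718] 288.21 96.42 [11.89679718 14.36522865] [0.5852 0.1258 0.06  ]
plate [[0.5624 0.1053 0.059 ]
 [0.5842 0.1448 0.0607]
 [0.6056 0.1779 0.0625]]
-0.02 222 0.5693 0.5931 0.5812
0.0 235 0.5692 0.5932 0.5813
0.07 277 0.5697 0.5935 0.5816
0.08 284 0.5697 0.5935 0.5818
0.09 289 0.5696 0.5936 0.5816
[0.58065796 0.04012646 0.21388161] [[ 0.94625412 -0.32340425 -0.00358221]
 [-0.31143651 -0.91411326  0.25962329]
 [-0.08723782 -0.24455398 -0.96570333]] [0.60311854 0.1019453  0.34176518]
[351.05967582 290.12693822]
[316.79478198 202.33701764]
peg [0.58175904 0.03961977 0.10236606]
```

Emit:
move_arm([
  {"tx":-2,"ty":5,"tz":2,"roll":0,"claw":0.2},
  {"tx":-4,"ty":11,"tz":2,"roll":0,"claw":0.2},
  {"tx":-6,"ty":17,"tz":2,"roll":0,"claw":0.4},
  {"tx":-9,"ty":23,"tz":2,"roll":0,"claw":0.4},
  {"tx":-10.8,"ty":29.2,"tz":2,"roll":0,"claw":0.4},
  {"tx":-10.8,"ty":29.2,"tz":2,"roll":0,"claw":0.4},
  {"tx":-10.8,"ty":29.2,"tz":2,"roll":0,"claw":0.4},
  {"tx":-10.8,"ty":29.2,"tz":2,"roll":0,"claw":0.4},
])

```text
time: 7.22
eef_pos: [0.4746, 0.3297, 0.2351]
eef_rot: [0.815, 0.58, -0.001, 0.001]
ft_force: [-0.2, 0.2, 0.4]
opening: 0.0619
gripper_force: 0.0
```

```bash
python3 - <<'E'
from h import *
c=manip.capture('wrist'); np.savez('w2.npz',**c)
P=cloud(c).reshape(-1,3);co=c['color'].reshape(-1,3)
d=np.hypot(P[:,0]-.473,P[:,1]-.332)
for nm,r,z0,z1 in(('handle',.03,.095,.106),('stand',.05,.047,.056)):
    Q=P[(d<r)&(P[:,2]>z0)&(P[:,2]<z1)]; print(nm,len(Q),Q.mean(0).round(4),cv2.minAreaRect((Q[:,:2]*1000).astype(np.float32)))
Q=P[(d<.04)&(P[:,2]>.065)&(P[:,2]<.092)&(co.min(1)>70)];print('btn',len(Q),Q.mean(0) if len(Q) else 0)
st=manip.state();print(st['eef_pos'],st['eef_rot'],st['time'])
q=c['R']@np.array([.473,.332,.1])+c['t'];u,v=(c['fx']*q[:2]/q[2]+[c['cx'],c['cy']]).astype(int);print(u,v)
v=min(max(v,70),330);cv2.imwrite('pics/crop3.png',cv2.resize(c['color'][v-70:v+70,u-90:u+90],None,fx=4,fy=4,interpolation=cv2.INTER_CUBIC))
E
```

```text
handle 736 [0.4732 0.332  0.0986] ((473.1899108886719, 331.90386962890625), (23.872333526611328, 23.782209396362305), 70.52857208251953)
stand 1886 [0.4737 0.3356 0.0528] ((472.681640625, 331.2196044921875), (56.49108123779297, 56.04787063598633), 68.83798217773438)
btn 112 [0.48644708 0.32897315 0.08708912]
[0.47470266 0.32971667 0.23522701] [ 8.15003401e-01  5.79455592e-01 -4.21356622e-04  7.04371287e-04] 7.275
312 193
```

View pics/crop3.png

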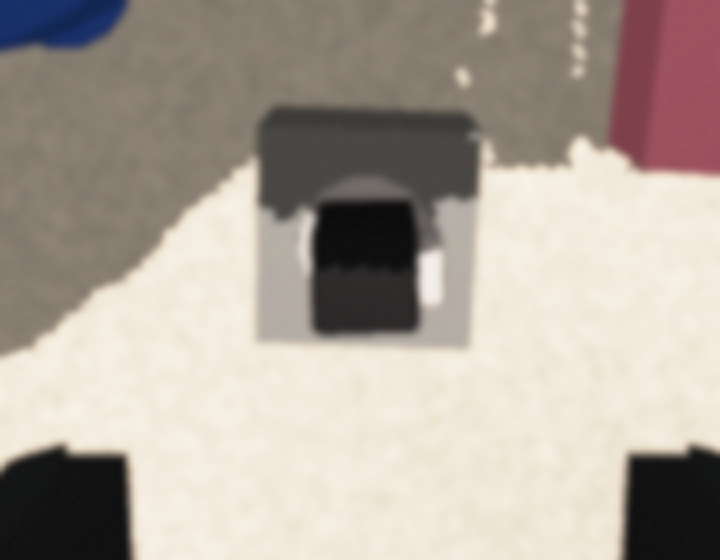

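Crop 3 shows the black handle in the grey stand with its steel button on the right (world +x side, −19.5°), aligned with the fingers. The blue look-alike is well clear at upper left.

Emit:
move_arm([
  {"tx":0.03,"ty":0,"tz":-5,"roll":0,"claw":0.4},
  {"tx":0.03,"ty":0,"tz":-10,"roll":0,"claw":0.4},
  {"tx":0.03,"ty":0,"tz":-13,"roll":0,"claw":0.4},
  {"tx":0.03,"ty":0,"tz":-15,"roll":0,"claw":0.4},
  {"tx":0.03,"ty":0,"tz":-15.55,"roll":0,"claw":0.4},
  {"tx":0.03,"ty":0,"tz":-15.55,"roll":0,"claw":0.4},
  {"tx":0.03,"ty":0,"tz":-15.55,"roll":0,"claw":0.4},
  {"tx":0.03,"ty":0,"tz":-15.55,"roll":0,"claw":-1},
  {"tx":0.03,"ty":0,"tz":-15.55,"roll":0,"claw":-1},
  {"tx":0.03,"ty":0,"tz":-15.55,"roll":0,"claw":-1},
  {"tx":0.03,"ty":0,"tz":-15.55,"roll":0,"claw":-1},
  {"tx":0.03,"ty":0,"tz":-15.55,"roll":0,"claw":-1},
  {"tx":0.03,"ty":0,"tz":-15.55,"roll":0,"claw":-1},
  {"tx":0.03,"ty":0,"tz":-15.55,"roll":0,"claw":-1},
], squeeze=38)

```text
time: 9.02
eef_pos: [0.4735, 0.3324, 0.0802]
eef_rot: [0.814, 0.581, -0.0, -0.0]
ft_force: [-2.3, 0.3, 5.9]
opening: 0.0249
gripper_force: 38.0
```

Emit:
move_arm([
  {"tx":0,"ty":0,"tz":1,"roll":0,"claw":-1},
  {"tx":0,"ty":0,"tz":3,"roll":0,"claw":-1},
  {"tx":0,"ty":0,"tz":6,"roll":0,"claw":-1},
  {"tx":0,"ty":0,"tz":9,"roll":0,"claw":-1},
  {"tx":1,"ty":-2,"tz":10,"roll":0,"claw":-1},
  {"tx":3,"ty":-5.5,"tz":10,"roll":0,"claw":-1},
  {"tx":5,"ty":-9.5,"tz":10,"roll":0,"claw":-1},
  {"tx":7.5,"ty":-14,"tz":10,"roll":0,"claw":-1},
  {"tx":10,"ty":-18.5,"tz":9,"roll":0,"claw":-1},
  {"tx":11.1,"ty":-20.5,"tz":8.5,"roll":0,"claw":-1},
  {"tx":11.1,"ty":-20.5,"tz":8.5,"roll":0,"claw":-1},
  {"tx":11.1,"ty":-20.5,"tz":8.5,"roll":0,"claw":-1},
  {"tx":11.1,"ty":-20.5,"tz":8.5,"roll":0,"claw":-1},
  {"tx":11.1,"ty":-20.5,"tz":8.5,"roll":0,"claw":-1},
  {"tx":11.1,"ty":-20.5,"tz":8.5,"roll":0,"claw":-1},
])

```text
time: 10.9
eef_pos: [0.5848, 0.1278, 0.1651]
eef_rot: [0.814, 0.581, 0.0, -0.0]
ft_force: [-0.6, -0.1, -1.2]
opening: 0.0244
gripper_force: 38.0
```

```bash
python3 - <<'E'
from h import *
c=manip.capture('wrist'); np.savez('w3.npz',**c)
st=manip.state();print(st['eef_pos'],st['eef_rot'],st['time'],st['ft_force'],st['opening'])
q=c['R']@np.array([.584,.127,.06])+c['t'];u,v=(c['fx']*q[:2]/q[2]+[c['cx'],c['cy']]).astype(int);print(u,v)
v=min(max(v,50),320);w=c['color'][v-50:v+80,u-90:u+90]
s=manip.capture('side');q=s['R']@np.array([.584,.127,.09])+s['t'];a,b=(s['fx']*q[:2]/q[2]+[s['cx'],s['cy']]).astype(int)
k=cv2.resize(s['color'][b-40:b+40,a-40:a+40],(360,360),interpolation=cv2.INTER_CUBIC)
w=cv2.resize(w,(440,318),interpolation=cv2.INTER_CUBIC)
m=np.zeros((360,800,3),np.uint8);m[:318,:440]=w;m[:,440:]=np.clip(k*1.7,0,255)
cv2.imwrite('pics/crop4.png',m)
E
```

```text
[0.58484785 0.12754691 0.16501119] [8.13747859e-01 5.81218050e-01 3.79716551e-05 5.98373661e-07] 10.95 [-0.48995006  0.29295918 -1.53841609] 0.024594503278334696
314 206
```

View pics/crop4.png

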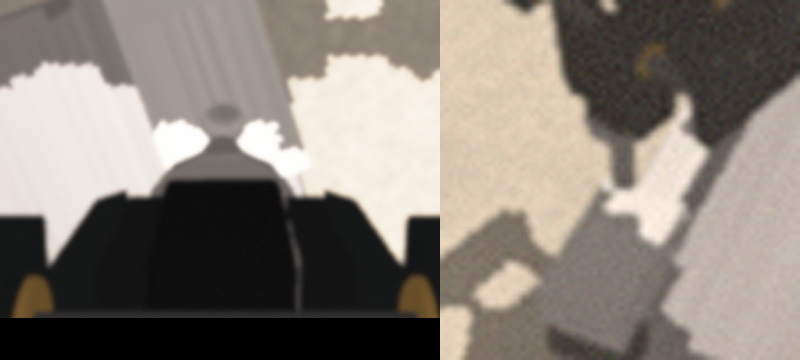

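The wrist view shows the pin hanging straight and the hole hidden behind it. The side view shows its nose above the plate, so I'll lower it by feel.

Emit:
move_arm([
  {"tx":0,"ty":0,"tz":-1,"roll":0,"claw":-1},
  {"tx":0,"ty":0,"tz":-2,"roll":0,"claw":-1},
  {"tx":0,"ty":0,"tz":-2.6,"roll":0,"claw":-1},
  {"tx":0,"ty":0,"tz":-2.7,"roll":0,"claw":-1},
  {"tx":0,"ty":0,"tz":-2.8,"roll":0,"claw":-1},
  {"tx":0,"ty":0,"tz":-2.9,"roll":0,"claw":-1},
  {"tx":0,"ty":0,"tz":-3.0,"roll":0,"claw":-1},
  {"tx":0,"ty":0,"tz":-3.1,"roll":0,"claw":-1},
  {"tx":0,"ty":0,"tz":-3.1,"roll":0,"claw":-1},
  {"tx":0,"ty":0,"tz":-3.1,"roll":0,"claw":-1},
])

```text
time: 12.25
eef_pos: [0.585, 0.1271, 0.134]
eef_rot: [0.814, 0.581, 0.0, 0.0]
ft_force: [0.1, 0.2, -1.0]
opening: 0.0246
gripper_force: 38.0
```

Emit:
move_arm([
  {"tx":0,"ty":0,"tz":-0.05,"roll":0,"claw":-1},
  {"tx":0,"ty":0,"tz":-0.1,"roll":0,"claw":-1},
  {"tx":0,"ty":0,"tz":-0.15,"roll":0,"claw":-1},
  {"tx":0,"ty":0,"tz":-0.2,"roll":0,"claw":-1},
  {"tx":0,"ty":0,"tz":-0.2,"roll":0,"claw":-1},
])

```text
time: 12.88
eef_pos: [0.585, 0.1272, 0.1319]
eef_rot: [0.814, 0.581, -0.0, 0.0]
ft_force: [0.3, -1.4, -0.9]
opening: 0.0248
gripper_force: 38.0
```

Emit:
move_arm([
  {"tx":0,"ty":0,"tz":-0.05,"roll":0,"claw":-1},
  {"tx":0,"ty":0,"tz":-0.1,"roll":0,"claw":-1},
  {"tx":0,"ty":0,"tz":-0.15,"roll":0,"claw":-1},
  {"tx":0,"ty":0,"tz":-0.2,"roll":0,"claw":-1},
  {"tx":0,"ty":0,"tz":-0.2,"roll":0,"claw":-1},
])

```text
time: 13.5
eef_pos: [0.5849, 0.1272, 0.1299]
eef_rot: [0.814, 0.581, -0.0, 0.0]
ft_force: [0.1, -1.2, -0.5]
opening: 0.0244
gripper_force: 38.0
```

Emit:
move_arm([
  {"tx":0,"ty":0,"tz":-0.1,"roll":0,"claw":-1},
  {"tx":0,"ty":0,"tz":-0.2,"roll":0,"claw":-1},
  {"tx":0,"ty":0,"tz":-0.3,"roll":0,"claw":-1},
  {"tx":0,"ty":0,"tz":-0.4,"roll":0,"claw":-1},
  {"tx":0,"ty":0,"tz":-0.5,"roll":0,"claw":-1},
  {"tx":0,"ty":0,"tz":-0.5,"roll":0,"claw":-1},
])

```text
time: 14.25
eef_pos: [0.5849, 0.1271, 0.1248]
eef_rot: [0.814, 0.581, -0.0, -0.0]
ft_force: [-0.0, 0.3, -1.6]
opening: 0.0247
gripper_force: 38.0
```

Emit:
move_arm([
  {"tx":0,"ty":0,"tz":-0.1,"roll":0,"claw":-1},
  {"tx":0,"ty":0,"tz":-0.2,"roll":0,"claw":-1},
  {"tx":0,"ty":0,"tz":-0.3,"roll":0,"claw":-1},
  {"tx":0,"ty":0,"tz":-0.4,"roll":0,"claw":-1},
  {"tx":0,"ty":0,"tz":-0.5,"roll":0,"claw":-1},
  {"tx":0,"ty":0,"tz":-0.5,"roll":0,"claw":-1},
])

```text
time: 15.0
eef_pos: [0.585, 0.1271, 0.1198]
eef_rot: [0.814, 0.581, -0.0, 0.0]
ft_force: [-0.0, 0.3, -1.1]
opening: 0.0248
gripper_force: 38.0
```

Through the eye level without force; now down to the lower plate, in small steps.

Emit:
move_arm([
  {"tx":0,"ty":0,"tz":-0.1,"roll":0,"claw":-1},
  {"tx":0,"ty":0,"tz":-0.2,"roll":0,"claw":-1},
  {"tx":0,"ty":0,"tz":-0.3,"roll":0,"claw":-1},
  {"tx":0,"ty":0,"tz":-0.4,"roll":0,"claw":-1},
  {"tx":0,"ty":0,"tz":-0.5,"roll":0,"claw":-1},
  {"tx":0,"ty":0,"tz":-0.6,"roll":0,"claw":-1},
  {"tx":0,"ty":0,"tz":-0.7,"roll":0,"claw":-1},
  {"tx":0,"ty":0,"tz":-0.8,"roll":0,"claw":-1},
  {"tx":0,"ty":0,"tz":-0.8,"roll":0,"claw":-1},
])

```text
time: 16.12
eef_pos: [0.5849, 0.1271, 0.1119]
eef_rot: [0.814, 0.581, -0.0, -0.0]
ft_force: [-0.1, -0.2, -2.0]
opening: 0.0244
gripper_force: 38.0
```

Emit:
move_arm([
  {"tx":0,"ty":0,"tz":-0.08,"roll":0,"claw":-1},
  {"tx":0,"ty":0,"tz":-0.16,"roll":0,"claw":-1},
  {"tx":0,"ty":0,"tz":-0.24,"roll":0,"claw":-1},
  {"tx":0,"ty":0,"tz":-0.32,"roll":0,"claw":-1},
  {"tx":0,"ty":0,"tz":-0.4,"roll":0,"claw":-1},
  {"tx":0,"ty":0,"tz":-0.4,"roll":0,"claw":-1},
])

```text
time: 16.88
eef_pos: [0.5849, 0.1271, 0.1079]
eef_rot: [0.814, 0.581, -0.0, -0.0]
ft_force: [-0.3, -0.3, -1.1]
opening: 0.0245
gripper_force: 38.0
```

Emit:
move_arm([
  {"tx":0,"ty":0,"tz":-0.1,"roll":0,"claw":-1},
  {"tx":0,"ty":0,"tz":-0.25,"roll":0,"claw":-1},
  {"tx":0,"ty":0,"tz":-0.4,"roll":0,"claw":-1},
  {"tx":0,"ty":0,"tz":-0.55,"roll":0,"claw":-1},
  {"tx":0,"ty":0,"tz":-0.7,"roll":0,"claw":-1},
  {"tx":0,"ty":0,"tz":-0.85,"roll":0,"claw":-1},
  {"tx":0,"ty":0,"tz":-1.0,"roll":0,"claw":-1},
  {"tx":0,"ty":0,"tz":-1.15,"roll":0,"claw":-1},
  {"tx":0,"ty":0,"tz":-1.3,"roll":0,"claw":-1},
  {"tx":0,"ty":0,"tz":-1.45,"roll":0,"claw":-1},
  {"tx":0,"ty":0,"tz":-1.55,"roll":0,"claw":-1},
  {"tx":0,"ty":0,"tz":-1.6,"roll":0,"claw":-1},
  {"tx":0,"ty":0,"tz":-1.6,"roll":0,"claw":-1},
])

```text
time: 18.5
eef_pos: [0.585, 0.1271, 0.0919]
eef_rot: [0.814, 0.581, 0.0, 0.0]
ft_force: [0.9, -0.0, -1.2]
opening: 0.0243
gripper_force: 38.0
```

Emit:
move_arm([
  {"tx":0,"ty":0,"tz":-0.05,"roll":0,"claw":-1},
  {"tx":0,"ty":0,"tz":-0.1,"roll":0,"claw":-1},
  {"tx":0,"ty":0,"tz":-0.15,"roll":0,"claw":-1},
  {"tx":0,"ty":0,"tz":-0.2,"roll":0,"claw":-1},
  {"tx":0,"ty":0,"tz":-0.25,"roll":0,"claw":-1},
  {"tx":0,"ty":0,"tz":-0.3,"roll":0,"claw":-1},
  {"tx":0,"ty":0,"tz":-0.3,"roll":0,"claw":-1},
])

```text
time: 19.38
eef_pos: [0.5849, 0.1271, 0.0889]
eef_rot: [0.814, 0.581, -0.0, 0.0]
ft_force: [-0.8, -0.1, -2.0]
opening: 0.025
gripper_force: 38.0
```

Emit:
move_arm([
  {"tx":0,"ty":0,"tz":-0.03,"roll":0,"claw":-1},
  {"tx":0,"ty":0,"tz":-0.06,"roll":0,"claw":-1},
  {"tx":0,"ty":0,"tz":-0.09,"roll":0,"claw":-1},
  {"tx":0,"ty":0,"tz":-0.12,"roll":0,"claw":-1},
  {"tx":0,"ty":0,"tz":-0.12,"roll":0,"claw":-1},
])

```text
time: 20.0
eef_pos: [0.585, 0.1272, 0.0882]
eef_rot: [0.814, 0.581, 0.0, 0.0]
ft_force: [-1.4, 0.1, 5.9]
opening: 0.0245
gripper_force: 38.0
```

The flange has bottomed with about 7 N. I'll release, then rise.

Emit:
move_arm([
  {"tx":0,"ty":0,"tz":-0.12,"roll":0,"claw":0.3},
  {"tx":0,"ty":0,"tz":-0.12,"roll":0,"claw":0.3},
  {"tx":0,"ty":0,"tz":-0.12,"roll":0,"claw":0.3},
  {"tx":0,"ty":0,"tz":-0.12,"roll":0,"claw":0.3},
  {"tx":0,"ty":0,"tz":2,"roll":0,"claw":0.3},
  {"tx":0,"ty":0,"tz":7,"roll":0,"claw":0.3},
  {"tx":0,"ty":0,"tz":13,"roll":0,"claw":0.3},
  {"tx":0,"ty":0,"tz":15,"roll":0,"claw":0.3},
  {"tx":0,"ty":0,"tz":15,"roll":0,"claw":0.3},
  {"tx":0,"ty":0,"tz":15,"roll":0,"claw":0.3},
])

```text
time: 21.25
eef_pos: [0.584, 0.1271, 0.2364]
eef_rot: [0.814, 0.581, -0.001, -0.001]
ft_force: [0.1, -1.3, -0.6]
opening: 0.0574
gripper_force: 0.0
```

```bash
python3 - <<'E'
from h import *
c=manip.capture('wrist'); st=manip.state();print(st['time'],st['ft_force'],st['eef_pos'])
P=cloud(c).reshape(-1,3);d=np.hypot(P[:,0]-.584,P[:,1]-.127)
Q=P[(d<.025)&(P[:,2]>.095)&(P[:,2]<.12)];print(len(Q),np.median(Q,0),cv2.minAreaRect((Q[:,:2]*1000).astype(np.float32)))
q=c['R']@np.array([.584,.127,.08])+c['t'];u,v=(c['fx']*q[:2]/q[2]+[c['cx'],c['cy']]).astype(int)
Q=P[(d<.04)&(d>.013)&(P[:,2]>.071)&(P[:,2]<.1)&(c['color'].reshape(-1,3).min(1)>70)];print('btn',len(Q),Q.mean(0),((Q[:,:2]-[.584,.127])@[.945,-.327]).max())
v=max(v,70);cv2.imwrite('pics/crop5.png',cv2.resize(c['color'][v-70:v+70,u-90:u+90],None,fx=4,fy=4,interpolation=cv2.INTER_CUBIC))
E
```

```text
21.3 [ 0.05736189 -0.20345502  0.6267104 ] [0.58392355 0.12707976 0.23607587]
911 [0.58611264 0.12711233 0.10645114] ((586.8444213867188, 126.03036499023438), (23.61855697631836, 28.92807960510254), 70.86626434326172)
btn 119 [0.59729172 0.12378602 0.09493771] 0.01774112722292614
```

View pics/crop5.png

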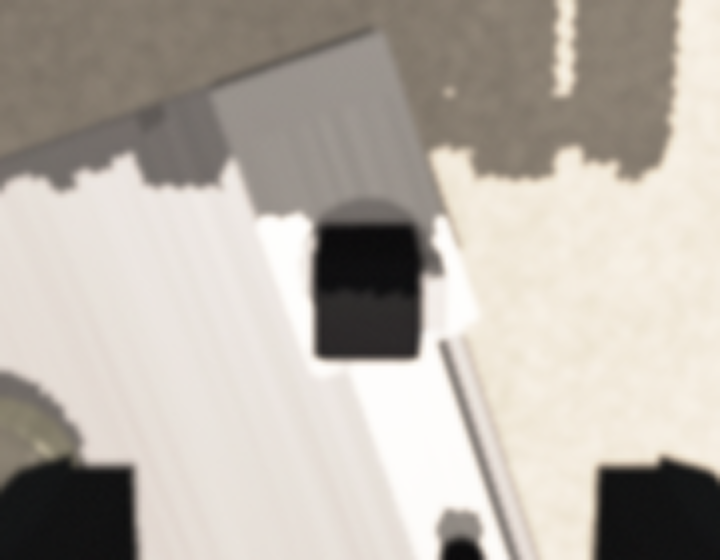

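The pin is seated: its handle top is at 106 mm and the button stands 17.7 mm from the axis, so it is out. The robot is clear of everything.

```bash
python3 -c "
from station import manip
print(manip.close_job())"
```

```text
the job is handed in; nothing more can be done
None
```

I handed the job in: the bar is shut, and the pin is seated through clevis and eye with its flange home and its button out. The jars, carton and brush were not touched; the interface gave no verdict.

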